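# Angle a cast-glass bar past the post into its rack bay

### The job

Push the blue glass bar along the bench, round the red post that stands in the way, and into the yellow-railed bay, working one end and then the other to angle it past. Finish with it home against the black stop at the back of the bay and lying straight along the bay, not slantwise. Only push it with the fingers, never gripping or lifting it, and leave the pot, glass block, bottle and brush where they are.

Things in the scene. Friction and masses are not known exactly. Their poses are not given: they have to be found in the camera images.
- bar: Loose blue cast-glass bar, four white stripes across its top, 200 mm long, 30 wide, 26 high, about 0.4 kg, flat on the bench. Origin at the centre of its underside; x along its length, z up. Ends alike; either may go in first. Slides with dry friction (2 to 6 N) and turns when pushed off its middle.
- bay: Fixed bay on the bench: two parallel yellow rails 28 mm high, 16 thick, 70 apart inside, tips rounded, and a black stop of the same height across the back 150 mm in. Open above and at its mouth, which faces the robot's left (+y, within 7 degrees). The bench is its floor; the bar, home, sticks out 50 mm. Origin on the bench, mid-mouth; x points in along the rails to the stop; z up.
- post: Fixed upright red post with a steel cap, 30 mm in diameter, 46 mm tall, standing on the bench 120 to 140 mm outside the mouth, within 7 mm of the bay's centre line, so that the bar cannot go straight in. Origin at the centre of its foot.
- pot: Bystander: loose black pot, 72 mm across, 85 mm tall. Origin at the centre of its underside.
- block: Bystander: loose green glass cube, 56 mm. Origin at the centre of its underside.
- bottle: Bystander: loose white bottle with a blue cap, 60 mm across, 150 mm tall. Origin at the centre of its underside.
- brush: Bystander: loose hand brush lying on the bench. Origin on its underside, near the middle; x along it.
Things that resemble listed ones, but are neither listed nor needed, are in the scene too. Of the things that look like the bar, the smaller one is meant.

How it is judged:
At the end, for the whole second after the job is handed in: The bar lies at rest flat on the bench between the rails, its leading end within 10 mm of the stop (bar centre more than 40 mm inside the mouth and within 22 mm of the centre line), and within 7 degrees of parallel with the bay (x of bar in the frame of bay above 0.04 m and y of bar in the frame of bay between -0.022 and 0.022 m and angle between the x axis of bar and the x axis of bay, either way round below 0.12 rad and height (world z) of bar below 0.005 m and angle between bar's own z axis and vertical below 0.1 rad and linear speed of bar below 0.01 m/s); the robot touches nothing.
It fails at once if the bar is lifted (more than 12 mm off the bench) or tipped up (height (world z) of bar above 0.012 m or angle between bar's own z axis and vertical above 0.35 rad).
It fails at once if a bystander (pot, block, bottle or brush) is moved by more than 20 mm (distance of any of pot, block, bottle, brush from where it was at the start of the episode above 0.02 m).
It fails at once if the bar is gripped: the fingers squeeze it with more than 35 N in all while it presses on neither the bay nor the post (contact force between the fingers and bar above 35 N and contact force between bar and bay below 5 N and contact force between bar and post below 5 N).
It also fails if it takes over 72 s, if anything falls off the work surface, if the arm or the gripper's body presses on something with over 40 N, if the wrist force passes 120 N, or if a joint passes its speed limit or range.

### The arm

A 6-joint arm with a two-finger parallel gripper is mounted at the origin on the work surface. World frame = base frame: x ahead of the robot, y to its left, z up, the work surface at z = 0. Lengths are in m, angles in rad, forces in N, time in s.
With the tool pointing down it reaches from about 0.35 to 0.775 m from the base axis. Payload 5.5 kg.
Tool frame: the origin (TCP) lies at the very end of the fingers, on their centre line; the grasp point (between the pads) lies 19 mm behind it; z points along the fingers, y is the line along which they close (so a half turn about z gives the same grasp; the last joint's range is limited). The gripper opens to 85 mm and grips with 20 to 120 N. Pads are 22 mm wide; open, the fingers measure 114 mm over their backs; the gripper's body (76 mm by 85 mm) begins 54 mm behind the grasp point. The pads swing forward as they close: fully open they stand 13 mm farther back than shut.
Start: joints at [1.192, 0.313, 0.046, 1.304, 0, 1.431], TCP at [0.136, 0.559, 0.231] pointing down, gripper open.
Joint ranges: [-2.76, 2.76], [-0.86, 1.69], [-1.03, 1.26], [-2.2, 2.34], [-1.47, 1.5], [-3.14, 3.14]. Speed limits (rad/s): [2.57, 2.57, 3.14, 3.14, 3.14, 3.14].

### API

Orientations are given as a unit quaternion [w, x, y, z].
In Python, from workcell import env, read_camera, get_calibration gives the robot as it stands.
- The arm moves only by the tool jog_arm, never from a script. Its argument "motion" is one flat list of numbers, 7 for each row, row after row: the shift along the tool's x, y, z as a fraction of full scale, then the turn, a rotation vector about the tool's x, y, z as a fraction of full scale, then the opening, from 0 (shut) to 1 (fully open). In form: [x, y, z, wx, wy, wz, grip, x, y, z, wx, wy, wz, grip, ...]. A call has 1 to 12 rows; each row is the pose to reach, as a shift and turn from the pose commanded when the call began, along the tool's axes at that moment; what a row does not reach only later rows make up. Full scale, the value 1, is 0.2 m for a shift and 90 degrees for a turn. A row lasts 1/8 s, in which the tool goes at most 62.5 mm and 10.7 degrees, less where a joint would pass 70% of its speed; a pose out of reach is approached as far as the arm can. A call with a number of a shift or a turn outside -1 to 1 is refused whole. A call with a gripper value outside its range is refused whole. The fingers move at their own pace and stop on an object; "newtons" is the grip in N (left out, the last holds). Time passes only in rows, so rows that repeat a pose let the fingers close. It gives the time, the measured TCP pose, the force, the opening and the grip force at its end, in the units of the state.
- env.get_state(): the state, without advancing time (a new reading comes with each control period).
- read_camera(name): name is "side" or "top"; returns the picture (384x512x3 uint8, red, green, blue); there is no depth.
- get_calibration(name): a dict with "fx", "fy", "cx", "cy" (pixels), "world_from_camera" (4x4, takes a point from camera to world coordinates). Camera axes: x right, y down, z forward; pixel columns grow to the right and rows downward; lengths in m; the calibration is good to about 2 mm. A picture is of the moment at which its call begins. get_calibration takes no time and is no camera call.
- env.hand_in(): hands the job in; it is judged then, once.
The state is a dict: "clock": time; "joint_pos": joint angles; "qvel": joint speeds; "tau": joint torques, N m; "tcp_pos": TCP position; "orientation": TCP orientation; "wrist_force": force on the tool from outside, world axes, zero at the start; "ft_torque": the same for the moment, N m; "finger_gap": finger opening in m; "grip_force": force on a finger pad.
Only numpy, scipy, OpenCV 4.12 (cv2) and the standard library are available. Lean on these libraries where they do the work, as an engineer would, in place of code of your own. Each camera call takes 0.05 s, during which the arm holds its last target. There are 200 camera calls.

## Working session

There is one attempt and no reset: what is moved stays moved. The work goes in short steps, Python scripts to look and compute and a tool call to move; the robot and the scene stay as the last step left them, time stands still between calls to the robot, and variables do not carry over. Pictures are saved under pics/ and viewed, at most 10 in all, crops included, and the job is handed in when it is done.

Besides the shell and the picture viewer there is one more tool, called by a JSON object that holds its "api" and its "payload", one argument or row to a line. jog_arm: Moves the arm, as the interface text tells. Shift numbers are shares of 0.2 m and turn numbers shares of 90 degrees, none past 1 either way. Its arguments: {"type":"object","properties":{"motion":{"type":"array","items":{"type":"number"}},"newtons":{"type":"number"}},"required":["motion"]}

```bash
mkdir -p pics; ls; python3 - <<'E'
from workcell import env, read_camera, get_calibration
import cv2,numpy as np
for n in("top","side"):
    im=read_camera(n); cv2.imwrite(f"pics/{n}0.png",cv2.resize(im[:,:,::-1],(800,600)))
    np.save(f"pics/{n}0.npy",im)
    c=get_calibration(n); print(n,c["fx"],c["cx"],c["cy"],np.round(c["world_from_camera"],3).tolist())
s=env.get_state();print(s)
E
```

```text
pics
top 411.64427084910426 250.29670758803505 188.2822020453894 [[0.055, -0.976, 0.211, 0.28], [-0.998, -0.054, 0.011, -0.044], [0.0, -0.211, -0.977, 1.21], [0.0, 0.0, 0.0, 1.0]]
side 431.9078947438587 255.804477022686 194.41770904313893 [[0.845, -0.344, 0.409, 0.024], [-0.534, -0.531, 0.658, -0.854], [-0.009, -0.775, -0.632, 0.843], [0.0, 0.0, 0.0, 1.0]]
{'clock': 0.1, 'joint_pos': array([1.19238077e+00, 3.13915282e-01, 4.50945801e-02, 1.30363188e+00,
       3.16699924e-05, 1.43116384e+00]), 'qvel': array([ 0.00028888, -0.00103488,  0.00330515,  0.00143036,  0.00089065,
        0.000581  ]), 'tau': array([ 2.11194514e-03, -4.81727135e+01,  2.99243009e+01,  1.28182996e-02,
       -7.53537870e-05, -8.60515392e-07]), 'tcp_pos': array([0.13584332, 0.55824294, 0.23050458]), 'orientation': array([-2.27421143e-04,  1.19108072e-01,  9.92880950e-01, -7.96445952e-04]), 'wrist_force': array([-0.21924585, -0.79449987, -0.52813819]), 'ft_torque': array([-0.01715172,  0.02162485,  0.01885396]), 'grip_force': 0.0, 'finger_gap': 0.0855619425472458}
```

View pics/top0.png

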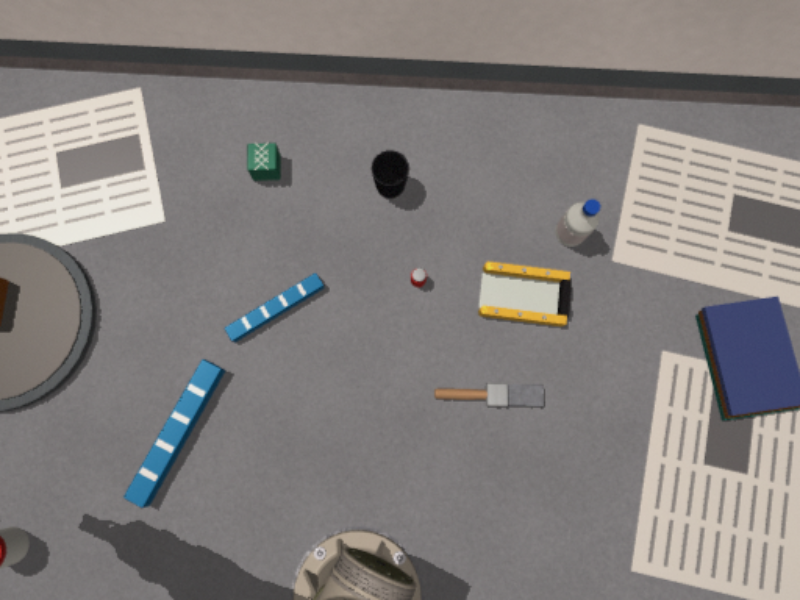

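View pics/side0.png

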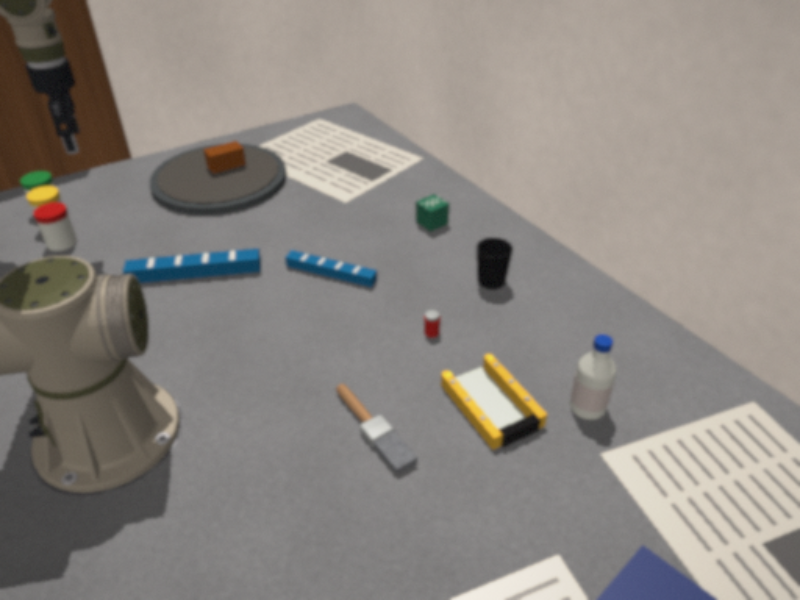

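Top view (800 px): bar candidates are the long blue bar at (175,432) and the shorter blue bar at (275,307), which I choose because the smaller one is meant. The post is at (418,277), the bay at (525,294), pot (390,173), block (263,161), bottle (578,223) and brush (490,395).

```bash
cat > h.py <<'E'
from workcell import env, read_camera, get_calibration
import cv2,numpy as np
def cast(uv,z,name="top"):
    c=get_calibration(name);M=np.array(c["world_from_camera"])
    uv=np.atleast_2d(uv).astype(float)
    d=np.c_[(uv[:,0]-c["cx"])/c["fx"],(uv[:,1]-c["cy"])/c["fy"],np.ones(len(uv))]@M[:3,:3].T
    o=M[:3,3]; return (o+d*((z-o[2])/d[:,2])[:,None])[:,:2]
def proj(p,name="top"):
    c=get_calibration(name);M=np.linalg.inv(np.array(c["world_from_camera"]))
    q=M[:3,:3]@np.asarray(p,float)+M[:3,3]
    return np.array([c["fx"]*q[0]/q[2]+c["cx"],c["fy"]*q[1]/q[2]+c["cy"]])
def mask(im,lo,hi):
    return cv2.inRange(cv2.cvtColor(im,cv2.COLOR_RGB2HSV),np.array(lo),np.array(hi))
def blobs(m,amin=30):
    cs,_=cv2.findContours(m,cv2.RETR_EXTERNAL,cv2.CHAIN_APPROX_NONE)
    return [c for c in cs if cv2.contourArea(c)>amin]
def rect(c,z,name="top"):
    # metric min-area rectangle of the contour cast on plane z
    p=cast(c[:,0,:],z,name).astype(np.float32); (cx,cy),(w,h),a=cv2.minAreaRect(p)
    if w<h: w,h,a=h,w,a+90
    return np.array([cx,cy]),w,h,(a+90)%180-90
E
python3 - <<'E'
from h import *
im=np.load("pics/top0.npy")
m=cv2.morphologyEx(mask(im,(98,120,60),(118,255,255)),cv2.MORPH_CLOSE,np.ones((7,7)))
for c in blobs(m,150): print("blue",c[:,0].mean(0),rect(c,.026),rect(c,.013))
for c in blobs(mask(im,(15,130,100),(35,255,255)),40): print("yel",c[:,0].mean(0),rect(c,.028))
for c in blobs(mask(im,(0,150,60),(8,255,255)),10)+blobs(mask(im,(172,150,60),(180,255,255)),10): print("red",c[:,0].mean(0),rect(c,.0),cv2.boundingRect(c))
print("cap",cast([418.5/1.5625,273/1.5625],.046))
for n,uv,z in(("pot",(390,163),.085),("block",(262,153),.056),("bottle",(592,207),.15),("brushtip",(436,394),.02),("brushend",(544,396),.02)):print(n,cast(np.array(uv)/1.5625,z))
u=[proj((.5,.26,.02))]; x,y=map(int,u[0]);print(x,y)
cv2.imwrite("pics/crop0.png",cv2.resize(im[150:250,70:400,::-1],None,fx=2.4,fy=2.4,interpolation=2))
E
```

```text
blue [111.26190476 276.96190476] (array([0.26078814, 0.34471923]), 0.2750948965549469, 0.04846515506505966, -23.798912048339844) (array([0.26057863, 0.34898487]), 0.27811458706855774, 0.04899714142084122, -23.79888916015625)
blue [175.19858156 196.35460993] (array([0.49917832, 0.18695307]), 0.19900868833065033, 0.034895263612270355, -54.71231460571289) (array([0.50158542, 0.18948695]), 0.201193168759346, 0.035278309136629105, -54.7122917175293)
yel [334.72268908 201.84033613] (array([ 0.50772083, -0.27627683]), 0.16392412781715393, 0.022331837564706802, 86.6690673828125)
yel [336.98275862 173.62068966] (array([ 0.59301823, -0.28264233]), 0.16326192021369934, 0.022067122161388397, 85.75455474853516)
red [  0.875 352.   ] (array([0.04035101, 0.63287002]), 0.042094480246305466, 0.008248475380241871, 10.462156295776367) (0, 344, 4, 17)
red [267.125      180.16666667] (array([ 0.56863421, -0.07959441]), 0.0276951901614666, 0.016804050654172897, 86.62464141845703) (263, 177, 10, 7)
cap [[ 0.57411892 -0.07916843]]
pot [[ 0.77333088 -0.0149502 ]]
block [[0.79306271 0.2332572 ]]
bottle [[ 0.68245626 -0.37159095]]
brushtip [[ 0.35428594 -0.12246471]]
brushend [[ 0.36153075 -0.32004333]]
151 195
```

View pics/crop0.png

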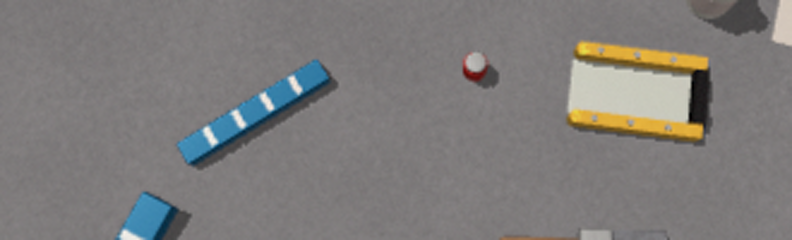

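The crop confirms it: the four-stripe bar of about 200×30 mm is at crop (253,112), the post at (475,66) and the bay at (638,92). The plan is to pass on the near side of the post, slanted about 9°, then straighten and push home. First I refine the bay frame and work out the first move.

```bash
cat >> h.py <<'E'
from scipy.spatial.transform import Rotation as R
def toolrot(s): 
    q=s["orientation"]; return R.from_quat([q[1],q[2],q[3],q[0]])
def shift(*targets,yaw=None):
    # world waypoints -> shares of 0.2 m in the present tool axes; yaw = wanted world angle of tool y, deg
    s=env.get_state(); r=toolrot(s)
    for t in targets: print("shift",np.round(r.inv().apply(np.array(t)-s["tcp_pos"])/.2,3))
    y=r.apply([0,1,0]); cur=np.degrees(np.arctan2(y[1],y[0]))
    if yaw is not None: print("wz",round(-(((yaw-cur)+180)%360-180)/90,3))
    print("tcp",np.round(s["tcp_pos"],4),"toolY",round(cur,1),"t",s["clock"])
def bar(save=None):
    im=read_camera("top")
    if save: cv2.imwrite(save,cv2.resize(im[100:300,60:420,::-1],None,fx=2.2,fy=2.2,interpolation=2))
    m=cv2.morphologyEx(mask(im,(98,120,60),(118,255,255)),cv2.MORPH_CLOSE,np.ones((7,7)))
    out=[]
    for c in blobs(m,80):
        p,w,h,a=rect(c,.026)
        if p[0]>.4 and p[1]>-.4 and w<.25: out.append((p,w,h,a))
    for p,w,h,a in out:
        a=a if a<0 else a-180
        d=np.array([np.cos(np.radians(a)),np.sin(np.radians(a))])
        print("bar c",p.round(4),"w,h",round(w,3),round(h,3),"ang",round(a,1),"lead",(p+.1*d).round(4),"tail",(p-.1*d).round(4))
        l=inbay(p); print("  in bay t,s",l.round(4),"slant",round(a-UA,1),"lead ts",inbay(p+.1*d).round(4),"tail ts",inbay(p-.1*d).round(4))
MOUTH=np.array([.556,-.198]); UA=-93.8
def axes():
    a=np.radians(UA); u=np.array([np.cos(a),np.sin(a)]); return u,np.array([-u[1],u[0]])
def inbay(p): u,n=axes(); return np.array([(p-MOUTH)@u,(p-MOUTH)@n])
def world(t,s): u,n=axes(); return MOUTH+t*u+s*n
E
python3 - <<'E'
from h import *
im=np.load("pics/top0.npy")
# post foot: cross top view cap centre & side view cap
g=cv2.cvtColor(im,cv2.COLOR_RGB2GRAY)
sub=im[165:188,258:280]; hsv=cv2.cvtColor(sub,cv2.COLOR_RGB2HSV)
m=((hsv[...,1]<60)&(hsv[...,2]>130)).astype(np.uint8); M=cv2.moments(m,True)
print("cap",M["m00"],cast([258+M["m10"]/M["m00"],165+M["m01"]/M["m00"]],.046))
m2=(m>0)|((hsv[...,1]>150)&((hsv[...,0]<8)|(hsv[...,0]>172)))
ys,xs=np.nonzero(m2); print("outline",xs.min()+258,xs.max()+258,ys.min()+165,ys.max()+165, "far top",cast([268,ys.min()+165-.5],.046),"near foot",cast([268,ys.max()+165.5],0.0))
s=np.load("pics/side0.npy")
for c in blobs(mask(s,(0,150,60),(8,255,255))|mask(s,(172,150,60),(180,255,255)),20):
    b=cv2.boundingRect(c); print("side red",b, cast([b[0]+b[2]/2-.5,b[1]+b[3]/2-.5],.02,"side"))
yl=[rect(c,.028) for c in blobs(mask(im,(15,130,100),(35,255,255)),40)]
for c in blobs(mask(s,(15,130,100),(35,255,255)),100): print("side yel",cv2.boundingRect(c),rect(c,.02,"side"))
shift((.405,.229,.12),yaw=5.4)
E
```

```text
cap 75.0 [[ 0.57313166 -0.08162511]]
outline 262 278 169 187 far top [[ 0.59286563 -0.07877424]] near foot [[ 0.54618415 -0.08286426]]
side red (273, 206, 7, 10) [[ 0.56586834 -0.09058929]]
side red (22, 129, 20, 13) [[0.05091607 0.74033096]]
side yel (283, 237, 39, 50) (array([ 0.50912237, -0.28080073]), 0.17809297144412994, 0.030532175675034523, 86.07260131835938)
side yel (310, 227, 40, 47) (array([ 0.59499377, -0.28794628]), 0.17799675464630127, 0.031005673110485077, 85.4424819946289)
side yel (17, 118, 20, 14) (array([0.05135154, 0.83531147]), 0.0983828604221344, 0.06824443489313126, -89.23282265663147)
shift [-1.697 -1.28   0.554]
wz 0.788
tcp [0.1358 0.5582 0.2305] toolY 76.3 t 0.1
```

{"api": "jog_arm", "payload": {
  "motion": [-0.85,-0.64,0.1,0,0,0.4,0,-0.85,-0.64,0.1,0,0,0.4,0,-0.85,-0.64,0.1,0,0,0.4,0,-0.85,-0.64,0.1,0,0,0.4,0,-0.85,-0.64,0.1,0,0,0.4,0,-0.85,-0.64,0.1,0,0,0.4,0]
}}

```text
clock: 0.85
tcp_pos: [0.2707, 0.3945, 0.2113]
orientation: [-0.0, 0.42, 0.908, 0.0]
wrist_force: [0.9, -0.6, -0.0]
finger_gap: 0.0001
grip_force: 0.0
```

```bash
python3 -c "
from h import *
shift((.405,.229,.12),yaw=5.4)"
```

```text
shift [-1.065 -0.024  0.456]
wz 0.388
tcp [0.2707 0.3945 0.2113] toolY 40.4 t 0.85
```

{"api": "jog_arm", "payload": {
  "motion": [-1,-0.02,0.3,0,0,0.388,0,-1,-0.02,0.4,0,0,0.388,0,-1,-0.02,0.45,0,0,0.388,0,-1,-0.02,0.45,0,0,0.388,0,-1,-0.02,0.45,0,0,0.388,0,-1,-0.02,0.45,0,0,0.388,0]
}}

```text
clock: 1.6
tcp_pos: [0.3969, 0.2403, 0.1216]
orientation: [-0.0, 0.672, 0.74, 0.0]
wrist_force: [0.4, -0.3, 0.2]
finger_gap: -0.0002
grip_force: 0.0
```

```bash
python3 -c "
from h import *
bar('pics/a1.png')
shift((.405,.229,.12),(.405,.229,.008),(.42,.24,.008),(.472,.265,.008),yaw=5.4)"
```

```text
bar c [0.4988 0.1876] w,h 0.2 0.035 ang -54.7 lead [0.5566 0.1059] tail [0.441  0.2692]
  in bay t,s [-0.3809 -0.0826] slant 39.1 lead ts [-0.3033 -0.0196] tail ts [-0.4585 -0.1457]
shift [-0.061  0.034  0.01 ]
shift [-0.061  0.034  0.57 ]
shift [-0.014  0.114  0.57 ]
shift [0.085 0.385 0.57 ]
wz 0.002
tcp [0.397  0.2405 0.1219] toolY 5.6 t 1.65
```

View pics/a1.png

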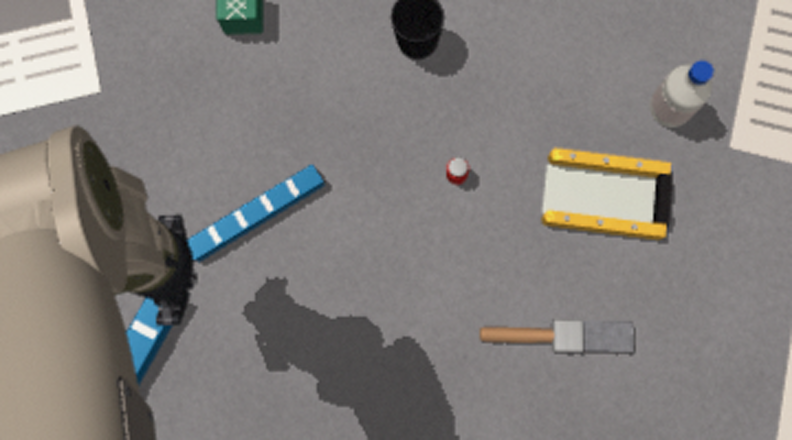

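{"api": "jog_arm", "payload": {
  "motion": [-0.06,0.035,0.3,0,0,0,0,-0.06,0.035,0.5,0,0,0,0,-0.06,0.035,0.57,0,0,0,0,-0.06,0.035,0.57,0,0,0,0,-0.03,0.08,0.57,0,0,0,0,-0.01,0.14,0.57,0,0,0,0,0.015,0.2,0.57,0,0,0,0,0.04,0.26,0.57,0,0,0,0,0.06,0.32,0.57,0,0,0,0,0.08,0.37,0.57,0,0,0,0,0.08,0.37,0.57,0,0,0,0]
}}

```text
clock: 3.02
tcp_pos: [0.4709, 0.2624, 0.0073]
orientation: [0.0, 0.673, 0.74, 0.001]
wrist_force: [0.9, -0.4, -0.5]
finger_gap: -0.0001
grip_force: 0.0
```

```bash
python3 -c "
from h import *
bar('pics/a2.png')
shift(yaw=5.4)"
```

```text
bar c [0.5207 0.1762] w,h 0.165 0.034 ang -75.5 lead [0.5457 0.0794] tail [0.4957 0.273 ]
  in bay t,s [-0.371  -0.0601] slant 18.3 lead ts [-0.2761 -0.0287] tail ts [-0.466  -0.0914]
wz -0.0
tcp [0.4702 0.2621 0.0072] toolY 5.4 t 3.075
```

View pics/a2.png

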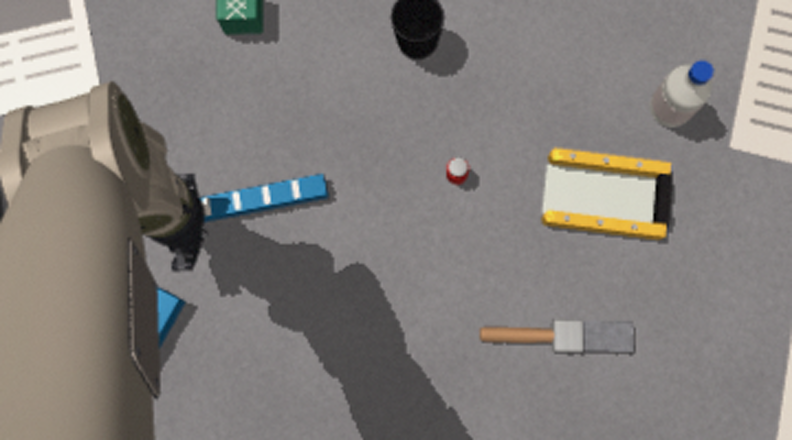

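```bash
sed -i 's/^        l=inbay(p)/        if w<.193: p=p+(w\/2-.1)*d; print("  occluded tail, from lead: c",p.round(4))\n        l=inbay(p)/' h.py; python3 -c "
from h import *
shift((.46,.26,.09),(.595,.112,.09),(.595,.112,.008),(.548,.110,.008),yaw=5.4)"
```

```text
shift [-0.006 -0.051 -0.414]
shift [-0.806  0.551 -0.414]
shift [-0.806  0.551 -0.004]
shift [-0.794  0.316 -0.004]
wz -0.0
tcp [0.4702 0.2621 0.0072] toolY 5.4 t 3.075
```

{"api": "jog_arm", "payload": {
  "motion": [0,-0.05,-0.1,0,0,0,0,0,-0.05,-0.41,0,0,0,0,0,-0.05,-0.41,0,0,0,0,-0.8,0.55,-0.41,0,0,0,0,-0.8,0.55,-0.41,0,0,0,0,-0.8,0.55,-0.41,0,0,0,0,-0.8,0.55,-0.41,0,0,0,0,-0.8,0.55,-0.1,0,0,0,0,-0.8,0.55,0,0,0,0,0,-0.8,0.55,0,0,0,0,0,-0.8,0.47,0,0,0,0,0,-0.8,0.42,0,0,0,0,0]
}}

```text
clock: 4.58
tcp_pos: [0.5683, 0.111, 0.0085]
orientation: [0.001, 0.673, 0.74, 0.001]
wrist_force: [0.7, -0.8, -0.5]
finger_gap: -0.0001
grip_force: 0.4
```

```bash
python3 -c "
from h import *
bar('pics/a3.png')
shift((.548,.110,.008),yaw=5.4)"
```

```text
shift [ 0.004 -0.095  0.002]
wz 0.0
tcp [0.5669 0.111  0.0084] toolY 5.4 t 4.625
```

{"api": "jog_arm", "payload": {
  "motion": [0,-0.04,0,0,0,0,0,0,-0.09,0,0,0,0,0,0,-0.09,0,0,0,0,0,0,0,0,0,0,0,0,0,0.05,-0.41,0,0,0,0,0,0.05,-0.41,0,0,0,0,0.6,0.3,-0.41,0,0,0,0,0.9,0.1,-0.41,0,0,0,0,0.9,0.1,-0.41,0,0,0,0,0.9,0.1,-0.41,0,0,0,0]
}}

```text
clock: 5.88
tcp_pos: [0.5691, 0.2958, 0.0887]
orientation: [-0.001, 0.671, 0.742, -0.0]
wrist_force: [0.1, -1.2, 0.7]
finger_gap: 0.0004
grip_force: 0.0
```

```bash
python3 -c "
from h import *
bar('pics/a3.png')
shift(yaw=5.4)"
```

```text
bar c [0.5087 0.1942] w,h 0.197 0.033 ang -84.7 lead [0.518  0.0946] tail [0.4995 0.2938]
  in bay t,s [-0.3882 -0.0731] slant 9.1 lead ts [-0.2895 -0.0573] tail ts [-0.487 -0.089]
wz 0.003
tcp [0.5698 0.2937 0.0887] toolY 5.6 t 5.925
```

```bash
python3 -c "
from h import *
shift((.4955,.335,.09),(.4955,.335,.008),(.5138,.1382,.008),yaw=5.3)"
```

```text
shift [ 0.242 -0.349 -0.006]
shift [ 0.242 -0.349  0.404]
shift [-0.746 -0.354  0.404]
wz 0.004
tcp [0.5698 0.2937 0.0887] toolY 5.6 t 5.925
```

{"api": "jog_arm", "payload": {
  "motion": [0.24,-0.35,0,0,0,0.004,0,0.24,-0.35,0,0,0,0.004,0,0.24,-0.35,0.3,0,0,0.004,0,0.24,-0.35,0.4,0,0,0.004,0,0.24,-0.35,0.4,0,0,0.004,0,0.16,-0.35,0.4,0,0,0.004,0,0.1,-0.35,0.4,0,0,0.004,0,0.04,-0.35,0.4,0,0,0.004,0,-0.03,-0.35,0.4,0,0,0.004,0,-0.1,-0.35,0.4,0,0,0.004,0,-0.17,-0.35,0.4,0,0,0.004,0,-0.24,-0.35,0.4,0,0,0.004,0]
}}

```text
clock: 7.42
tcp_pos: [0.506, 0.2364, 0.0094]
orientation: [-0.0, 0.675, 0.738, 0.0]
wrist_force: [-0.3, 3.8, 3.3]
finger_gap: 0.0002
grip_force: 2.1
```

```bash
python3 -c "
from h import *
bar('pics/a4.png')
shift(yaw=5.3)"
```

```text
bar c [0.5144 0.1257] w,h 0.199 0.033 ang -84.6 lead [0.5238 0.0261] tail [0.5049 0.2252]
  in bay t,s [-0.3202 -0.063 ] slant 9.2 lead ts [-0.2215 -0.047 ] tail ts [-0.4189 -0.079 ]
wz -0.004
tcp [0.5058 0.2344 0.0091] toolY 5.0 t 7.475
```

View pics/a4.png

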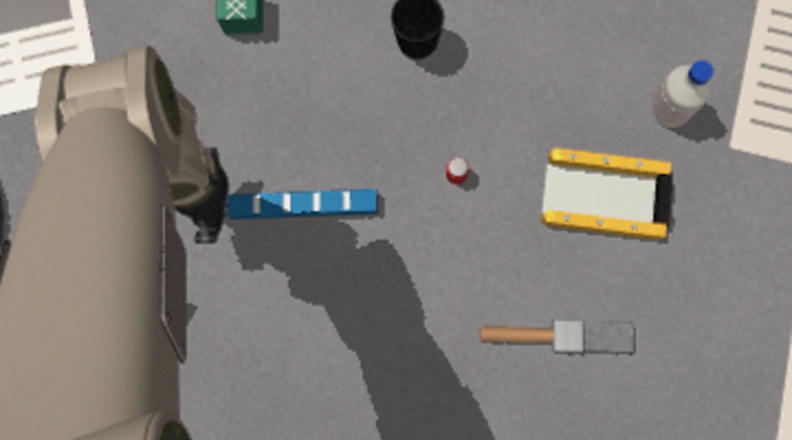

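{"api": "jog_arm", "payload": {
  "motion": [-0.08,0,0,0,0,0,0,-0.16,0,0,0,0,0,0,-0.24,0,0,0,0,0,0,-0.32,0,0,0,0,0,0,-0.4,0,0,0,0,0,0,-0.48,0,0,0,0,0,0,-0.56,0,0,0,0,0,0,-0.64,0,0,0,0,0,0]
}}

```text
clock: 8.48
tcp_pos: [0.5171, 0.1087, 0.0092]
orientation: [-0.0, 0.675, 0.737, -0.0]
wrist_force: [0.3, 1.7, -1.3]
finger_gap: -0.0001
grip_force: 0.8
```

```bash
python3 -c "
from h import *
bar('pics/a5.png')
shift(yaw=5.3)"
```

```text
bar c [ 0.5251 -0.0021] w,h 0.198 0.033 ang -85.2 lead [ 0.5335 -0.1017] tail [0.5166 0.0975]
  in bay t,s [-0.1934 -0.0439] slant 8.6 lead ts [-0.0945 -0.0289] tail ts [-0.2923 -0.0589]
wz -0.004
tcp [0.5175 0.1069 0.0093] toolY 4.9 t 8.525
```

{"api": "jog_arm", "payload": {
  "motion": [-0.07,0,0,0,0,-0.006,0,-0.14,0.002,0,0,0,-0.012,0,-0.21,0.004,0,0,0,-0.018,0,-0.28,0.006,0,0,0,-0.018,0,-0.35,0.008,0,0,0,-0.018,0,-0.42,0.01,0,0,0,-0.018,0]
}}

```text
clock: 9.28
tcp_pos: [0.5267, 0.0254, 0.0094]
orientation: [-0.0, 0.665, 0.747, 0.0]
wrist_force: [-0.5, 2.6, 0.0]
finger_gap: 0.0002
grip_force: 1.4
```

```bash
python3 -c "
from h import *
bar('pics/a6.png')
shift(yaw=5.3)"
```

```text
bar c [ 0.5379 -0.0881] w,h 0.19 0.033 ang -83.4 lead [ 0.5494 -0.1874] tail [0.5264 0.0112]
  occluded tail, from lead: c [ 0.5374 -0.0832]
  in bay t,s [-0.1133 -0.0262] slant 10.4 lead ts [-0.0149 -0.0081] tail ts [-0.2116 -0.0443]
wz 0.014
tcp [0.5272 0.0237 0.0094] toolY 6.6 t 9.325
```

View pics/a6.png

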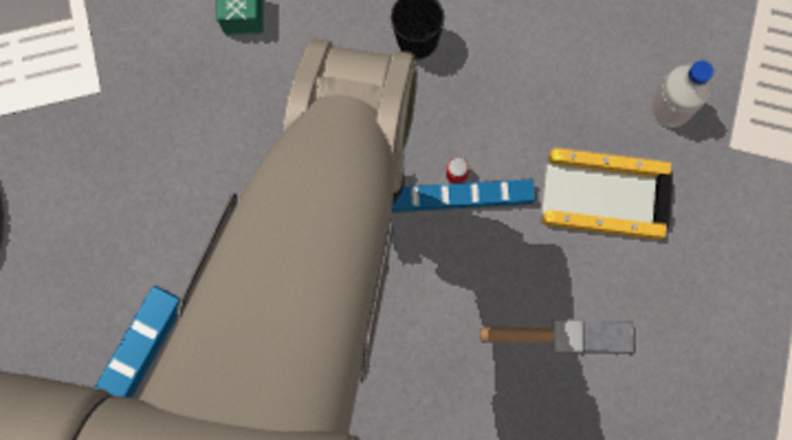

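{"api": "jog_arm", "payload": {
  "motion": [-0.07,0,0,0,0,0,0,-0.14,0,0,0,0,0,0,-0.21,-0.003,0,0,0,0,0,-0.28,-0.005,0,0,0,0,0,-0.35,-0.005,0,0,0,0,0,-0.42,-0.005,0,0,0,0,0]
}}

```text
clock: 10.07
tcp_pos: [0.5354, -0.0581, 0.0093]
orientation: [-0.0, 0.665, 0.747, 0.0]
wrist_force: [-1.3, 3.9, 3.3]
finger_gap: -0.0001
grip_force: 2.0
```

```bash
python3 -c "
from h import *
bar('pics/a7.png')
shift(yaw=5.3)"
```

```text
bar c [ 0.5485 -0.1878] w,h 0.156 0.033 ang -83.4 lead [ 0.56   -0.2872] tail [ 0.537  -0.0885]
  occluded tail, from lead: c [ 0.5459 -0.1659]
  in bay t,s [-0.0314 -0.0122] slant 10.4 lead ts [0.067  0.0059] tail ts [-0.1297 -0.0302]
wz 0.014
tcp [ 0.5359 -0.0601  0.0093] toolY 6.6 t 10.125
```

{"api": "jog_arm", "payload": {
  "motion": [-0.06,0,0,0,0,0,0,-0.12,0,0,0,0,0,0,-0.18,0,0,0,0,0,0,-0.24,0,0,0,0,0,0,-0.3,0,0,0,0,0,0,-0.32,0,0,0,0,0,0,-0.32,0,0,0,0,0,0]
}}

```text
clock: 11.0
tcp_pos: [0.5428, -0.1218, 0.0092]
orientation: [0.0, 0.665, 0.747, -0.0]
wrist_force: [0.1, -0.5, 0.3]
finger_gap: 0.0001
grip_force: 0.0
```

```bash
python3 -c "
from h import *
bar('pics/a8.png')
shift(yaw=5.3)"
```

```text
bar c [ 0.5578 -0.2658] w,h 0.13 0.031 ang -83.1 lead [ 0.5699 -0.365 ] tail [ 0.5458 -0.1665]
  occluded tail, from lead: c [ 0.5536 -0.231 ]
  in bay t,s [ 0.0331 -0.0002] slant 10.7 lead ts [0.1314 0.0184] tail ts [-0.0651 -0.0188]
wz 0.015
tcp [ 0.5427 -0.1215  0.0092] toolY 6.6 t 11.05
```

View pics/a8.png

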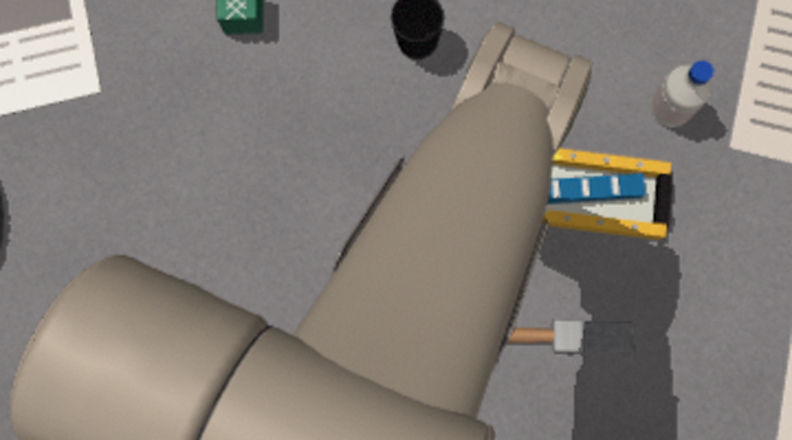

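```bash
python3 -c "
from h import *
s=env.get_state(); print(inbay(s['tcp_pos'][:2]))
W=lambda t,s:(*world(t,s),.009)
shift(W(-.088,-.022),W(-.088,-.065),W(-.050,-.065),W(-.05,-.044),W(-.05,-.025),yaw=-3.8)"
```

```text
[-0.07543836 -0.01830176]
shift [ 0.065 -0.007  0.001]
shift [ 0.104 -0.218  0.001]
shift [-0.083 -0.253  0.001]
shift [-0.102 -0.149  0.001]
shift [-0.119 -0.056  0.001]
wz 0.116
tcp [ 0.5427 -0.1215  0.0092] toolY 6.6 t 11.05
```

{"api": "jog_arm", "payload": {
  "motion": [0.05,-0.01,0,0,0,0,0,0.08,-0.1,0,0,0,0,0,0.1,-0.22,0,0,0,0.05,0,0,-0.24,0,0,0,0.116,0,-0.08,-0.25,0,0,0,0.116,0,-0.08,-0.25,0,0,0,0.116,0,-0.09,-0.2,0,0,0,0.116,0,-0.1,-0.15,0,0,0,0.116,0,-0.11,-0.11,0,0,0,0.116,0,-0.115,-0.07,0,0,0,0.116,0,-0.115,-0.07,0,0,0,0.116,0]
}}

```text
clock: 12.42
tcp_pos: [0.5325, -0.1454, 0.0092]
orientation: [0.0, 0.73, 0.684, 0.0]
wrist_force: [0.2, -0.8, 0.8]
finger_gap: -0.0003
grip_force: 0.0
```

```bash
python3 -c "
from h import *
bar('pics/a9.png')
s=env.get_state(); print(inbay(s['tcp_pos'][:2]))
W=lambda t,s,z=.009:(*world(t,s),z)
shift(W(-.05,-.04),W(-.05,-.04,.09),W(-.1,0,.09),W(-.088,0.002),W(-.07,.002),yaw=-3.8)"
```

```text
bar c [ 0.5593 -0.2864] w,h 0.092 0.03 ang -86.8 lead [ 0.5648 -0.3862] tail [ 0.5538 -0.1865]
  occluded tail, from lead: c [ 0.5564 -0.2327]
  in bay t,s [0.0346 0.0027] slant 7.0 lead ts [0.1339 0.0148] tail ts [-0.0646 -0.0094]
[-0.05093683 -0.02741487]
shift [-0.005 -0.063  0.001]
shift [-0.005 -0.063 -0.404]
shift [ 0.245  0.137 -0.404]
shift [0.185 0.147 0.001]
shift [0.095 0.147 0.001]
wz 0.0
tcp [ 0.532  -0.1454  0.0092] toolY -3.8 t 12.475
```

{"api": "jog_arm", "payload": {
  "motion": [0,0.04,0,0,0,0,0,0,0.075,0,0,0,0,0,0,0.075,0,0,0,0,0,0,-0.03,0,0,0,0,0,0,-0.06,-0.2,0,0,0,0,0,-0.06,-0.41,0,0,0,0,0.4,-0.06,-0.5,0,0,0,0,0.8,-0.3,-0.5,0,0,0,0,0.8,-0.6,-0.5,0,0,0,0,0.8,-0.6,-0.5,0,0,0,0,0.8,-0.6,-0.5,0,0,0,0]
}}

```text
clock: 13.85
tcp_pos: [0.4206, 0.0233, 0.1095]
orientation: [-0.0, 0.729, 0.684, -0.0]
wrist_force: [1.1, -0.1, 0.1]
finger_gap: -0.0002
grip_force: 0.0
```

```bash
python3 -c "
from h import *
bar('pics/a10.png')
W=lambda t,s,z=.009:(*world(t,s),z)
shift(W(-.093,0.002,.09),W(-.093,0.002),W(-.07,.002),yaw=-3.8)"
```

```text
bar c [ 0.5637 -0.2346] w,h 0.198 0.033 ang -95.7 lead [ 0.5538 -0.3341] tail [ 0.5736 -0.1351]
  in bay t,s [0.036  0.0101] slant -1.9 lead ts [0.1359 0.0069] tail ts [-0.064   0.0134]
shift [-0.592  0.748  0.101]
shift [-0.592  0.747  0.506]
shift [-0.707  0.747  0.506]
wz 0.001
tcp [0.4226 0.0225 0.1098] toolY -3.7 t 13.9
```

View pics/a10.png

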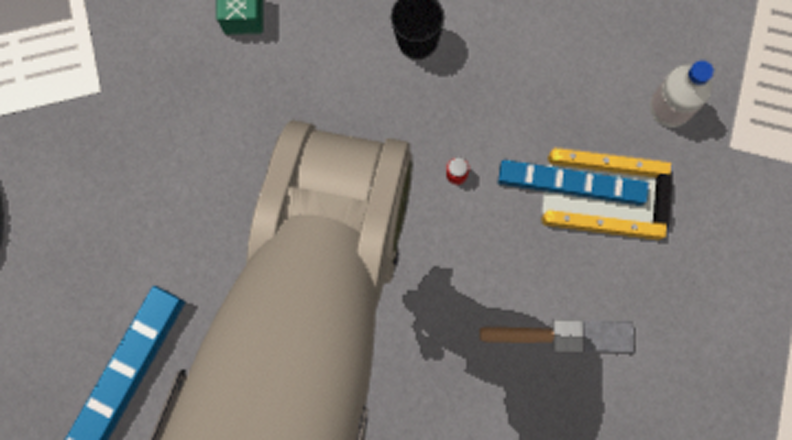

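```bash
python3 -c "
from h import *
W=lambda t,s,z=.009:(*world(t,s),z)
shift(W(-.084,0.011,.11),W(-.084,0.011),W(-.06,.011),W(-.05,.011),yaw=-4.8)"
```

```text
shift [-0.637  0.793  0.001]
shift [-0.637  0.792  0.506]
shift [-0.757  0.792  0.506]
shift [-0.807  0.792  0.506]
wz 0.012
tcp [0.4226 0.0225 0.1098] toolY -3.7 t 13.9
```

{"api": "jog_arm", "payload": {
  "motion": [-0.3,0.5,0,0,0,0,0,-0.64,0.79,0,0,0,0,0,-0.64,0.79,0,0,0,0,0,-0.64,0.79,0,0,0,0,0,-0.64,0.79,0,0,0,0,0,-0.64,0.79,0.25,0,0,0,0,-0.64,0.79,0.45,0,0,0,0,-0.64,0.79,0.5,0,0,0,0,-0.68,0.79,0.5,0,0,0,0,-0.71,0.79,0.5,0,0,0,0,-0.735,0.79,0.5,0,0,0,0,-0.75,0.79,0.5,0,0,0,0]
}}

```text
clock: 15.4
tcp_pos: [0.571, -0.138, 0.0106]
orientation: [0.001, 0.73, 0.683, 0.001]
wrist_force: [-0.8, 4.2, 2.8]
finger_gap: -0.0002
grip_force: 2.1
```

{"api": "jog_arm", "payload": {
  "motion": [-0.01,0,0,0,0,0,0,-0.02,0,0,0,0,0,0,-0.02,0,0,0,0,0,0]
}}

```text
clock: 15.78
tcp_pos: [0.5704, -0.1399, 0.01]
orientation: [-0.001, 0.73, 0.684, 0.002]
wrist_force: [0.0, 10.0, 7.4]
finger_gap: 0.0
grip_force: 5.0
```

```bash
python3 -c "
from h import *
bar('pics/a11.png')
s=env.get_state();print(s['wrist_force'],inbay(s['tcp_pos'][:2]))"
```

```text
bar c [ 0.5613 -0.2884] w,h 0.123 0.032 ang -95.3 lead [ 0.5521 -0.388 ] tail [ 0.5704 -0.1888]
  occluded tail, from lead: c [ 0.5648 -0.2499]
  in bay t,s [0.0512 0.0122] slant -1.5 lead ts [0.1512 0.0097] tail ts [-0.0487  0.0148]
[0.63572891 9.991824   6.17836788] [-0.05893799  0.01052583]
```

{"api": "jog_arm", "payload": {
  "motion": [-0.01,0,0,0,0,0,0,-0.01,0,0,0,0,0,0,0.05,0,0,0,0,0,0,0.09,0,0,0,0,0,0,0.09,0,-0.3,0,0,0,0,0.09,0,-0.6,0,0,0,0,0.5,-0.3,-0.6,0,0,0,0,0.8,-0.8,-0.6,0,0,0,0,0.8,-0.8,-0.6,0,0,0,0,0.8,-0.8,-0.6,0,0,0,0,0.8,-0.8,-0.6,0,0,0,0]
}}

```text
clock: 17.2
tcp_pos: [0.4189, 0.0292, 0.1292]
orientation: [0.0, 0.729, 0.684, -0.0]
wrist_force: [1.1, -1.3, -0.8]
finger_gap: -0.0003
grip_force: 0.0
```

```bash
python3 -c "
from h import *
bar('pics/a12.png')
s=env.get_state();print(s['wrist_force'],s['tcp_pos'],s['clock'])"
```

```text
bar c [ 0.5645 -0.2496] w,h 0.2 0.033 ang -94.9 lead [ 0.556  -0.3493] tail [ 0.573 -0.15 ]
  in bay t,s [0.051  0.0119] slant -1.1 lead ts [0.151 0.01 ] tail ts [-0.049   0.0138]
[-0.07664235  0.02781195 -0.32736281] [0.42072675 0.02839754 0.12952445] 17.25
```

View pics/a12.png

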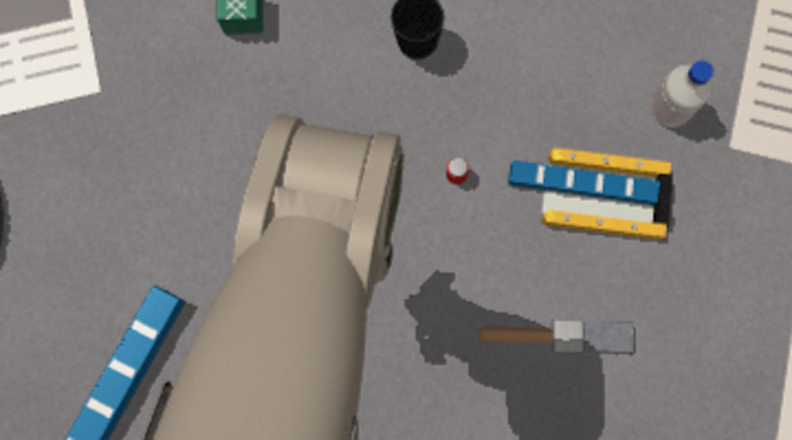

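The bar is home against the stop at (660,190), about 1° off parallel with the bay. The bystanders have not moved, and the arm is clear.

```bash
python3 -c "
from workcell import env
print(env.hand_in())"
```

```text
the job is handed in; nothing more can be done
None
```

I handed the job in at about 17 s: the last picture shows the bar home against the black stop, about 1° off parallel with the bay and 12 mm off its centre line, with the pot, block, bottle and brush where they were; the hand-in call returned no verdict.

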